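Clear a carton off a touch-latch lid and pop the lid ajar

TASK

A small carton has been left standing on the spring lid of the bigger parts case. With the fingers, push it along the top, off the lid and onto the case's own fixed shelf beside the lid, so that it stands there upright and clear of the lid, without picking it up. Then press the lid down at its round mark until the catch lets go and take the fingers away so that the lid springs up ajar; keep the smaller case shut and leave everything else where it stands.

Things in the scene. Friction and masses are not known exactly. Their poses are not given: they have to be found in the camera images.
- big_case: Bigger grey steel parts case, fixed, 200 deep (its x) by 290 wide (its y), front towards the robot, turned up to 0.35 rad. Origin: centre of its underside on the bench; x points away from the robot, y to the left, z up. On top: aluminium spring lid at x -94 to +90, y -139 to +1, top surface 92 above the bench, hinged along its far edge; beside it the fixed shelf. Walls round the lid end 9 below its top.
- big_shelf (a point): Centre of the bigger case's fixed grey shelf, on its surface, 89 above the bench (3 lower than the lid's top); at x 0, y +70 in the case's frame. The shelf spans x -100 to +100, y +3 to +137 of the case; its outer (+y) edge has a rim 8 thick, 8 above the shelf. Axes as the case.
- big_mark (a point): Centre of the round mark (22 across) on top of the bigger case's lid, over the catch: on the lid's middle line, 24 behind its front edge, 160 from the hinge line. At the start 92 above the bench. Rises with the lid.
- big_lid (a joint): Angle of the bigger lid, rad: 0 latched, 0.40 sprung ajar at its stop (mark some 60 mm higher), -0.036 pressed fully down (6 mm at the mark). Push-to-open catch: pressing the mark down about 4 mm, with 5 to 10 N, frees it; when the finger is withdrawn upwards the spring lifts the lid in about a second. The carton's weight does not trip it. Once freed, the catch does not re-engage.
- carton_mid (a point): Centre of a loose white carton with brown tape, 70 (its x) by 50 (its y) by 50 tall, 120 to 280 g, standing on the bigger case's lid at the start (centre 25 above the lid's top). Axes along its sides, z up; it may be turned up to 0.35 rad from the case.
- carton: The same carton; origin at the centre of its underside.
- small_lid (a joint): Angle of the smaller case's lid in rad, 0 latched; it has the same touch catch and must stay shut.
- small_case: The smaller grey parts case, 200 by 122, without a shelf, lid top 70 above the bench; fixed, origin at the centre of its underside, x away from its front.
- small_reel: Bystander: dark reel, 44 across, 22 tall, standing on the smaller case's lid. Origin under its centre.
- wire_reel: Bystander: aluminium reel, 100 across, 60 tall, on the bench behind the cases. Origin under its centre.
- brown_box: Bystander: brown cardboard box, 80 by 110 by 70 tall, on the bench behind the cases. Origin under its centre.
- white_box: Bystander: white carton like the one on the lid (70 by 50 by 50 tall), but on the bench behind the cases. Origin under its centre.
- jar: Bystander: clear jar with black cap, 52 across, 70 tall, on the bench to the right. Origin under its centre.
- screwdriver: Bystander: screwdriver some 200 long, lying on the bench to the left.
- cup: Bystander: white cup, 70 across, 75 tall, on the bench to the left. Origin under its centre.
Not all that is in view belongs to the job. Leave any purple look-alike of the carton alone.

How it is judged (in metres and radians):
On the way, in this order (a step that is already met when the one before it is completed fails the run):
1. the carton stands upright on the fixed shelf, clear of the lid, the lid still latched (y of carton_mid in the frame of big_case between 0.028 and 0.13 m and x of carton_mid in the frame of big_case between -0.095 and 0.095 m and z of carton_mid in the frame of big_case between 0.11 and 0.118 m and angle between carton_mid's own z axis and vertical below 0.1 rad and contact force between carton and big_lid below 0.05 N and value of joint big_lid below 0.03 rad), for 0.2 s.
2. the bigger case's lid has sprung ajar (value of joint big_lid above 0.25 rad), for 0.2 s.
At the end, for the whole second after the job is handed in: Carton at rest, upright within 0.1 rad, on the bigger case's fixed shelf, centre at least 27 mm past the lid's edge and not touching the lid; bigger lid ajar over 0.25 rad; smaller lid under 0.03 rad; every bystander within 30 mm of its start (y of carton_mid in the frame of big_case between 0.028 and 0.13 m and x of carton_mid in the frame of big_case between -0.095 and 0.095 m and z of carton_mid in the frame of big_case between 0.11 and 0.118 m and angle between carton_mid's own z axis and vertical below 0.1 rad and contact force between carton and big_lid below 0.05 N and linear speed of carton below 0.02 m/s and value of joint big_lid above 0.25 rad and value of joint small_lid below 0.03 rad and distance of each of small_reel, wire_reel, brown_box, white_box, jar, screwdriver, cup from where it was at the start of the episode below 0.03 m).
It fails at once if the carton is lifted (centre more than 20 mm above its height on the lid) (z of carton_mid in the frame of big_case above 0.137 m).
It fails at once if the carton is tipped by more than 0.5 rad (angle between carton_mid's own z axis and vertical above 0.5 rad).
It fails at once if the smaller case's lid springs open (value of joint small_lid above 0.08 rad).
It fails at once if a bystander is moved by more than 30 mm (distance of any of small_reel, wire_reel, brown_box, white_box, jar, screwdriver, cup from where it was at the start of the episode above 0.03 m).
It also fails if it takes over 48 s, if anything falls off the work surface, if the arm or the gripper's body presses on something with over 40 N, if the wrist force passes 120 N, or if a joint passes its speed limit or range.

ROBOT

A 6-joint arm with a two-finger parallel gripper is mounted at the origin on the work surface. World frame = base frame: x ahead of the robot, y to its left, z up, the work surface at z = 0. Lengths are in mm, angles in rad, forces in N, time in s.
With the tool pointing down it reaches from about 350 to 925 mm from the base axis. Payload 6.4 kg.
Tool frame: the origin (TCP) lies midway between the tips of the shut fingers; the grasp point (between the pads) lies 19 mm behind it; x points along the fingers, z is the direction in which the jaws open and shut, and the axes are right-handed (so a half turn about x gives the same grasp; the last joint's range is limited). The gripper opens to 85 mm and grips with 20 to 120 N. Pads are 22 mm wide; open, the fingers measure 114 mm over their backs; the gripper's body (76 mm by 85 mm) begins 54 mm behind the grasp point. The pads swing forward as they close: fully open they stand 13 mm farther back than shut.
Start: joints at [1.135, 0.245, 1.558, -0, 1.339, -0.174], TCP at [168.229, 627.864, 231.29] pointing down, gripper open.
Joint ranges: [-3.13, 3.13], [-1.02, 2.26], [0.13, 2.54], [-0.95, 4.09], [0.21, 2.88], [-2.74, 2.74]. Speed limits (rad/s): [2.57, 2.57, 3.14, 3.14, 3.14, 3.14].

INTERFACE

Orientations are given as a unit quaternion [x, y, z, w].
In Python, from bench import get_state, vision, job gives the robot as it stands. The module is installed in compiled form; this text tells all that it offers.
- The arm moves only by the tool drive_tool, never from a script. Its argument "rows" is a list of rows, each a list of 7 numbers: the turn, a rotation vector about the tool's x, y, z in degrees, then the shift along the tool's x, y, z in m, then the finger opening in m, from 0 to 0.0854. A call has 1 to 20 rows; each row is the pose to reach, as a shift and turn from the pose commanded when the call began, along the tool's axes at that moment; what a row does not reach only later rows make up. A row lasts 1/10 s, in which the tool goes at most 50 mm and 8.59 degrees, less where a joint would pass 70% of its speed; a pose out of reach is approached as far as the arm can. A call with a gripper value outside its range is refused whole. The fingers move at their own pace and stop on an object; "newtons" is the grip in N (left out, the last holds). Time passes only in rows, so rows that repeat a pose let the fingers close. It gives the time, the measured TCP pose, the force and the opening at its end, in the units of the state.
- get_state(): the state, without advancing time (a new reading comes with each control period).
- vision.camera(name): name is "scene" or "top"; returns the picture (420x560x3 uint8, red, green, blue); there is no depth.
- vision.camera_model(name): a dict with "vertical_fov" (degrees; the focal length in pixels is half the picture's height over the tangent of half this angle, whatever the lens; pixels are square), "cx", "cy" (the principal point, pixels), "k1" (the pictures are not rectified: a ray, as slopes to the right and down, at radius r is drawn at 1 + k1 r^2 times it, then the intrinsics apply), "R" (3x3) and "t" (3): a world point X has camera coordinates R X + t. Camera axes: x right, y down, z forward; pixel columns grow to the right and rows downward; lengths in mm; the calibration is good to about 2 mm. A picture is of the moment at which its call begins. camera_model takes no time and is no camera call.
- job.finish_job(): hands the job in, once; it reports no verdict.
The state is a dict: "time_s": time; "joint_positions": joint angles; "dq": joint speeds; "joint_torque": joint torques, N m; "position": TCP position; "tool_rot": TCP orientation; "contact_force": force on the tool from outside, world axes, zero at the start; "ft_torque": the same for the moment, N m; "width": opening from 0.0 (shut) to 1.0 (fully open).
Only numpy, scipy, OpenCV 4.12 (cv2) and the standard library are available. Lean on these libraries where they do the work, as an engineer would, in place of code of your own. Each camera call takes 0.05 s, during which the arm holds its last target.

## Working session

There is one attempt and no reset: what is moved stays moved. The work goes in short steps, Python scripts to look and compute and a tool call to move; the robot and the scene stay as the last step left them, time stands still between calls to the robot, and variables do not carry over. Pictures are saved under pics/ and viewed, and the job is handed in when it is done.

Besides the shell and the picture viewer there is one more tool, called after ">>>" as a command line: name --pt "numbers of a row" for each row, then --argument value for the rest. drive_tool: Moves the arm, as the interface text tells. Its arguments: {"type":"object","properties":{"rows":{"type":"array","items":{"type":"array","items":{"type":"number"}}},"newtons":{"type":"number"}},"required":["rows"]}

```bash
mkdir -p pics; python3 - <<'E'
from bench import get_state, vision
import cv2, numpy as np
for n in("scene","top"):
    im=vision.camera(n); cv2.imwrite(f"pics/{n}0.png",im[:,:,::-1])
    print(n,vision.camera_model(n))
print(get_state())
E
```

```text
scene {'vertical_fov': 50.833757734770316, 'cx': 277.50125995359673, 'cy': 206.51613399365687, 'k1': -0.03894148274286654, 'R': array([[-0.39952379,  0.9164756 , -0.02128904],
       [ 0.49357015,  0.19547881, -0.84745297],
       [-0.77250841, -0.34908526, -0.53044343]]), 't': array([ 236.62369825, -217.86521907, 1754.7000808 ])}
top {'vertical_fov': 49.88505091609156, 'cx': 283.99776933180885, 'cy': 207.97902053059772, 'k1': -0.1511571991130807, 'R': array([[-0.00422411, -0.99997422, -0.00580731],
       [-0.98835675,  0.00505818, -0.15207024],
       [ 0.15209569,  0.00509733, -0.98835263]]), 't': array([  16.04622726,  591.82562515, 1241.70533536])}
{'time_s': 0.1, 'joint_positions': array([ 1.13485178e+00,  2.45720826e-01,  1.55889544e+00,  4.55096277e-07,
        1.33867186e+00, -1.74077006e-01]), 'dq': array([-1.39985372e-03, -1.25601253e-03, -3.98424606e-03, -4.44632469e-06,
        2.02390500e-03, -1.41489803e-05]), 'joint_torque': array([-7.25799691e-05, -4.30675864e+01, -3.27128005e+01, -1.76674025e-04,
        2.96014288e-03,  2.81170372e-05]), 'position': array([168.04324191, 627.39136419, 230.30368613]), 'tool_rot': array([-0.43071691,  0.56153168,  0.43016316,  0.56046835]), 'contact_force': array([-0.51524723, -1.12534551, -0.65723426]), 'ft_torque': array([ 0.01326277, -0.06426176, -0.01490515]), 'width': 1.0034946377015288}
```

View pics/scene0.png

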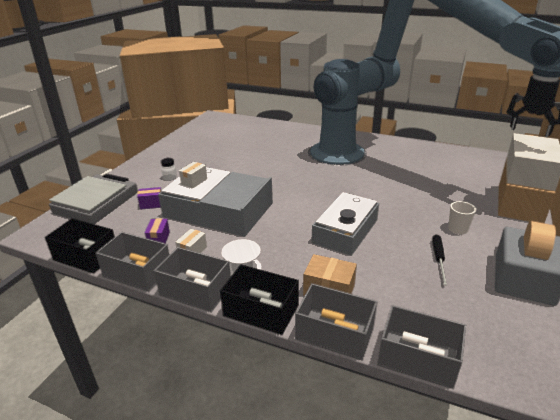

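View pics/top0.png

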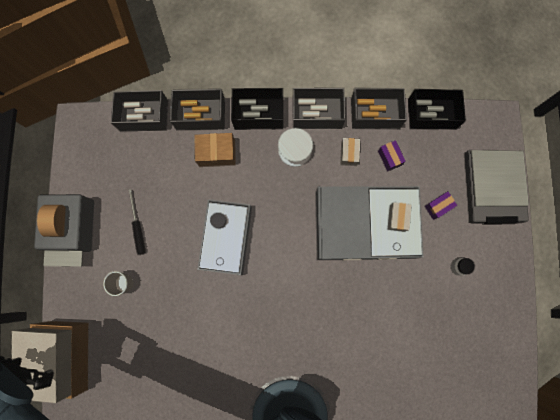

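Scene view: the white carton stands on the big case's lid at (193,175). In the top view it is at (401,216) on the bright lid, with the mark at (397,247) and the grey shelf at columns 318-370. Candidates in the top view:
- **(401,216):** white, on the lid. This fits the description.
- **(351,150):** white, on the bench. This is the bystander.
- **(392,154) and (441,205):** purple look-alikes.

I choose (401,216) and will check it in a close crop.

```bash
python3 - <<'E'
import cv2
a=cv2.imread("pics/top0.png")[175:270,305:435]; cv2.imwrite("pics/c1.png",cv2.resize(a,None,fx=6,fy=6,interpolation=cv2.INTER_CUBIC))
a=cv2.imread("pics/scene0.png")[150:240,150:285]; cv2.imwrite("pics/c2.png",cv2.resize(a,None,fx=5,fy=5,interpolation=cv2.INTER_CUBIC))
E
```

```text
(no output)
```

View pics/c1.png

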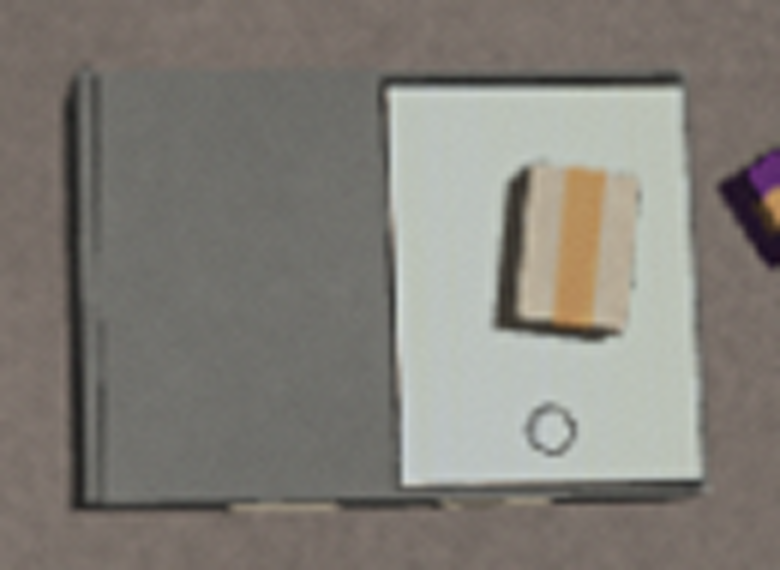

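View pics/c2.png

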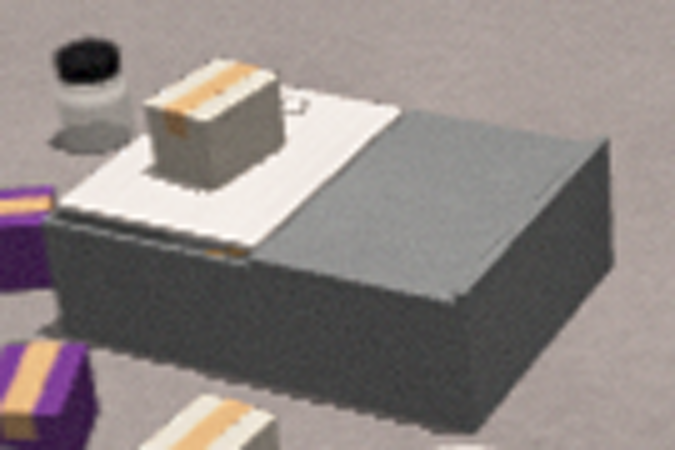

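```bash
cat >h.py <<'E'
import numpy as np, cv2
from bench import vision
def ray(n,uv):
    m=vision.camera_model(n); f=210/np.tan(np.radians(m['vertical_fov']/2))
    K=np.array([[f,0,m['cx']],[0,f,m['cy']],[0,0,1.]])
    p=cv2.undistortPoints(np.array(uv,float).reshape(-1,1,2),K,np.array([m['k1'],0,0,0,0.])).reshape(-1,2)
    d=np.c_[p,np.ones(len(p))]@m['R']; return -m['R'].T@m['t'],d
def at(n,uv,z):
    c,d=ray(n,uv); return c+d*((z-c[2])/d[:,2])[:,None]
def px(n,X):
    m=vision.camera_model(n); f=210/np.tan(np.radians(m['vertical_fov']/2))
    K=np.array([[f,0,m['cx']],[0,f,m['cy']],[0,0,1.]])
    return cv2.projectPoints(np.array(X,float).reshape(-1,3),cv2.Rodrigues(m['R'])[0],m['t'],K,np.array([m['k1'],0,0,0,0.]))[0].reshape(-1,2)
E
python3 - <<'E'
from h import *
np.set_printoptions(precision=1,suppress=True)
c=lambda l:np.array(l)/6+[305-.4,175-.4]
s=lambda l:np.array(l)/5+[150-.4,150-.4]
L=at("top",c([(388,86),(684,86),(703,483),(402,487)]),92);print("lid FL,FR,NR,NL",L)
print("mark",at("top",c([(551,429)]),92), at("scene",s([(290,104)]),92))
C=at("top",c([(530,165),(637,175),(625,333),(517,325)]),142);print("carton",C,C.mean(0))
S=at("scene",s([(145,104),(208,122),(281,75),(217,60)]),142);print("carton sc",S,S.mean(0))
print("shelf edge L",at("top",c([(80,72),(80,500)]),97))
print("lid sc", at("scene",s([(60,210),(253,250),(400,107)]),92), at("scene",s([(455,300),(608,142)]),97))
print(np.degrees(np.arctan2(L[0]-L[3],1)[:2]))
E
```

```text
lid FL,FR,NR,NL [[ 637.  -223.9   92. ]
 [ 636.7 -363.9   92. ]
 [ 452.1 -364.1   92. ]
 [ 452.  -224.6   92. ]]
mark [[ 477.6 -294.1   92. ]] [[ 478.1 -296.5   92. ]]
carton [[ 591.3 -277.   142. ]
 [ 586.6 -325.2  142. ]
 [ 516.2 -316.6  142. ]
 [ 520.2 -268.3  142. ]] [ 553.6 -296.8  142. ]
carton sc [[ 591.8 -323.7  142. ]
 [ 597.8 -274.6  142. ]
 [ 528.2 -266.5  142. ]
 [ 524.6 -315.5  142. ]] [ 560.6 -295.1  142. ]
shelf edge L [[643.1 -80.8  97. ]
 [447.3 -77.9  97. ]]
lid sc [[ 648.7 -354.5   92. ]
 [ 645.7 -219.9   92. ]
 [ 455.8 -227.    92. ]] [[657.3 -80.9  97. ]
 [458.7 -77.4  97. ]]
[89.7 32.3]
```

```bash
cat >>h.py <<'E'
from scipy.spatial.transform import Rotation as Ro
from bench import get_state
def st():
    s=get_state(); R=Ro.from_quat(s['tool_rot'])
    print("t",s['time_s'],"p",s['position'].round(1),"w",round(s['width'],3),"F",s['contact_force'].round(2),"q",s['joint_positions'].round(2)); print(R.as_matrix().round(3))
    return s,R
def plan(target,zdir):
    s,R=st(); x=np.array([0,0,-1.]); z=np.array(zdir,float); z/=np.linalg.norm(z)
    T=Ro.from_matrix(np.c_[x,np.cross(z,x),z]); 
    print("turn deg",np.degrees((R.inv()*T).as_rotvec()).round(2),"shift m",(R.inv().apply(np.array(target)-s['position'])/1000).round(4))
E
python3 - <<'E'
from h import *
plan([450,100,230],[1,0,0]);plan([550,-352,230],[1,0,0]);plan([550,-352,230],[-1,0,0])
print(at("top",[(441,205),(428,212),(465,264)],[50][0]))
E
```

```text
t 0.1 p [168.  627.4 230.3] w 1.003 F [-0.52 -1.13 -0.66] q [ 1.13  0.25  1.56  0.    1.34 -0.17]
[[-0.001 -0.966  0.259]
 [-0.002  0.259  0.966]
 [-1.     0.    -0.002]]
turn deg [ 7.5e+01 -9.0e-02  5.0e-02] shift m [ 0.0009 -0.4089 -0.4364]
t 0.1 p [168.  627.4 230.3] w 1.003 F [-0.52 -1.13 -0.66] q [ 1.13  0.25  1.56  0.    1.34 -0.17]
[[-0.001 -0.966  0.259]
 [-0.002  0.259  0.966]
 [-1.     0.    -0.002]]
turn deg [ 7.5e+01 -9.0e-02  5.0e-02] shift m [ 0.0015 -0.6225 -0.8471]
t 0.1 p [168.  627.4 230.3] w 1.003 F [-0.52 -1.13 -0.66] q [ 1.13  0.25  1.56  0.    1.34 -0.17]
[[-0.001 -0.966  0.259]
 [-0.002  0.259  0.966]
 [-1.     0.    -0.002]]
turn deg [-1.05e+02 -5.00e-02 -1.00e-01] shift m [ 0.0015 -0.6225 -0.8471]
[[ 597.56481938 -440.79976679   50.        ]
 [ 577.35150216 -400.87356255   50.        ]
 [ 426.47048928 -503.56345413   50.        ]]
```

>>> drive_tool --pt "8 0 0 0 -0.034 -0.036 0.045" --pt "16 0 0 0 -0.068 -0.072 0.045" --pt "24 0 0 0 -0.102 -0.109 0.045" --pt "32 0 0 0 -0.136 -0.145 0.045" --pt "39 0 0 0 -0.17 -0.182 0.045" --pt "46 0 0 0 -0.204 -0.218 0.045" --pt "53 0 0 0 -0.238 -0.254 0.045" --pt "60 0 0 0 -0.272 -0.29 0.045" --pt "67 0 0 0 -0.306 -0.327 0.045" --pt "75 0 0 0 -0.34 -0.363 0.045" --pt "75 0 0 0 -0.374 -0.4 0.045" --pt "75 0 0 0 -0.409 -0.436 0.045" --pt "75 0 0 0 -0.427 -0.47 0.045" --pt "75 0 0 0 -0.445 -0.505 0.045" --pt "75 0 0 0 -0.463 -0.54 0.045" --pt "75 0 0 0 -0.481 -0.575 0.045" --pt "75 0 0 0 -0.5 -0.61 0.045" --pt "75 0 0 0 -0.52 -0.645 0.045" --pt "75 0 0 0 -0.54 -0.68 0.045" --pt "75 0 0 0 -0.55 -0.7 0.045"

```text
time_s: 2.1
position: [518.4, -193.3, 230.9]
tool_rot: [0.001, 0.707, -0.001, 0.707]
contact_force: [0.4, 0.8, -0.2]
width: 0.531
```

```bash
python3 - <<'E'
from h import *
plan([554,-353,170],[1,0,0])
E
```

```text
t 2.1 p [ 518.4 -193.3  230.9] w 0.531 F [ 0.42  0.76 -0.24] q [-0.56  0.02  1.81 -0.    1.31 -0.56]
[[-0.001  0.002  1.   ]
 [-0.     1.    -0.002]
 [-1.    -0.    -0.001]]
turn deg [-0.12 -0.03  0.01] shift m [ 0.0608 -0.1596  0.036 ]
```

>>> drive_tool --pt "0 0 0 0 -0.04 0.01 0.045" --pt "0 0 0 0 -0.08 0.02 0.045" --pt "0 0 0 0 -0.12 0.03 0.045" --pt "0 0 0 0 -0.16 0.036 0.045" --pt "0 0 0 0.03 -0.16 0.036 0.045" --pt "0 0 0 0.06 -0.16 0.036 0.045" --pt "0 0 0 0.06 -0.16 0.036 0.045"

```text
time_s: 2.8
position: [551.5, -348.6, 165.3]
tool_rot: [0.003, 0.71, 0.002, 0.704]
contact_force: [-0.3, 0.1, -0.8]
width: 0.528
```

```bash
python3 - <<'E'
from h import *
plan([554,-353,106],[1,0,0])
a=vision.camera("scene")[:,:,::-1];b=vision.camera("top")[:,:,::-1]
cv2.imwrite("pics/d1.png",np.hstack([cv2.resize(a[100:240,130:280],None,fx=2.6,fy=2.6,interpolation=2),cv2.resize(b[160:300,300:450],None,fx=2.6,fy=2.6,interpolation=2)]))
E
```

```text
t 2.8 p [ 551.5 -348.6  165.3] w 0.528 F [-0.33  0.1  -0.79] q [-0.74  0.32  1.59  0.    1.24 -0.74]
[[-0.008  0.001  1.   ]
 [ 0.007  1.    -0.001]
 [-1.     0.007 -0.008]]
turn deg [-0.04 -0.46 -0.42] shift m [ 0.0592 -0.0048  0.0029]
```

View pics/d1.png

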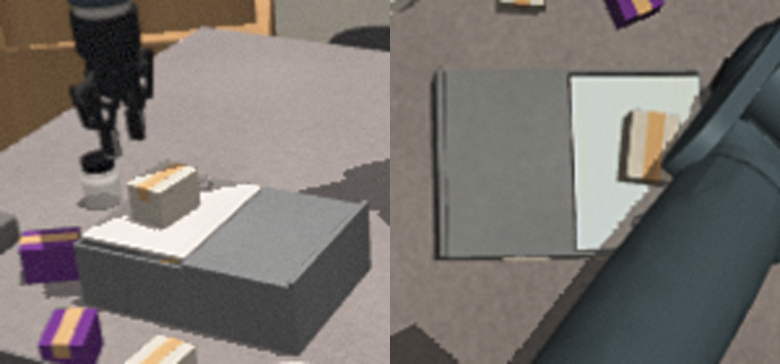

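The fingers are at the free (right) side of the carton, above the lid; the carton is untouched. I'll descend now.

>>> drive_tool --pt "0 0 0 0 -0.003 0 0.045" --pt "0 0 0 0.02 -0.003 0 0.045" --pt "0 0 0 0.035 -0.003 0 0.045" --pt "0 0 0 0.05 -0.003 0 0.045" --pt "0 0 0 0.05 -0.003 0 0.045" --pt "0 0 0 0.05 -0.003 0 0.045"

```text
time_s: 3.5
position: [554.3, -353.5, 121.2]
tool_rot: [0.0, 0.707, 0.0, 0.707]
contact_force: [0.4, -0.0, 0.0]
width: 0.527
```

```bash
python3 - <<'E'
from h import *
plan([554,-353,106],[1,0,0])
a=vision.camera("scene")[:,:,::-1];b=vision.camera("top")[:,:,::-1]
cv2.imwrite("pics/d2.png",np.hstack([cv2.resize(a[120:210,140:240],None,fx=4,fy=4,interpolation=2),cv2.resize(b[180:270,340:440],None,fx=4,fy=4,interpolation=2)]))
E
```

```text
t 3.5 p [ 554.3 -353.5  121.2] w 0.527 F [ 0.36 -0.    0.04] q [-0.74  0.37  1.61 -0.    1.16 -0.74]
[[-0. -0.  1.]
 [ 0.  1.  0.]
 [-1.  0. -0.]]
turn deg [ 0.01 -0.02 -0.02] shift m [ 0.0152  0.0005 -0.0003]
```

View pics/d2.png

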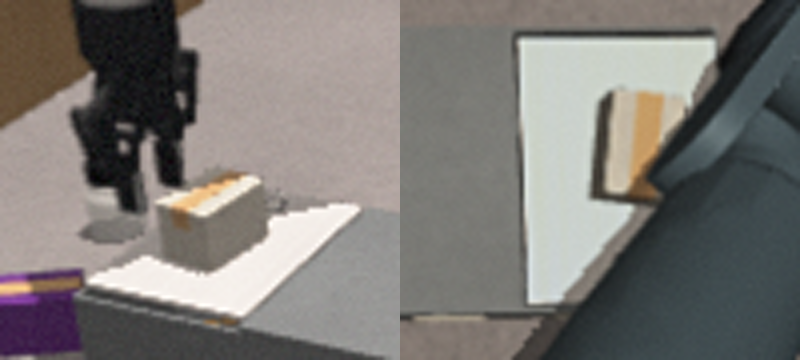

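>>> drive_tool --pt "0 0 0 0.01 0 0 0.045" --pt "0 0 0 0.018 0 0 0.045" --pt "0 0 0 0.018 0 0 0.045" --pt "0 0 0 0.018 0.006 0 0.045" --pt "0 0 0 0.018 0.012 0 0.045" --pt "0 0 0 0.018 0.018 0 0.045" --pt "0 0 0 0.018 0.024 0 0.045" --pt "0 0 0 0.018 0.03 0 0.045" --pt "0 0 0 0.018 0.036 0 0.045" --pt "0 0 0 0.018 0.042 0 0.045" --pt "0 0 0 0.018 0.048 0 0.045" --pt "0 0 0 0.018 0.054 0 0.045" --pt "0 0 0 0.018 0.06 0 0.045" --pt "0 0 0 0.018 0.06 0 0.045"

```text
time_s: 5.0
position: [554.2, -292.5, 103.0]
tool_rot: [0.0, 0.707, 0.001, 0.707]
contact_force: [-0.5, -0.1, 0.4]
width: 0.531
```

```bash
python3 - <<'E'
from h import *
plan([554,-193,103],[1,0,0])
a=vision.camera("scene")[:,:,::-1];b=vision.camera("top")[:,:,::-1]
cv2.imwrite("pics/d3.png",np.hstack([cv2.resize(a[120:220,150:250],None,fx=4,fy=4,interpolation=2),cv2.resize(b[180:280,325:425],None,fx=4,fy=4,interpolation=2)]))
E
```

```text
t 5.0 p [ 554.2 -292.5  103. ] w 0.531 F [-0.45 -0.12  0.44] q [-0.67  0.33  1.7   0.    1.11 -0.67]
[[-0.001 -0.001  1.   ]
 [ 0.001  1.     0.001]
 [-1.     0.001 -0.001]]
turn deg [ 0.04 -0.03 -0.06] shift m [ 0.0001  0.0995 -0.0001]
```

View pics/d3.png

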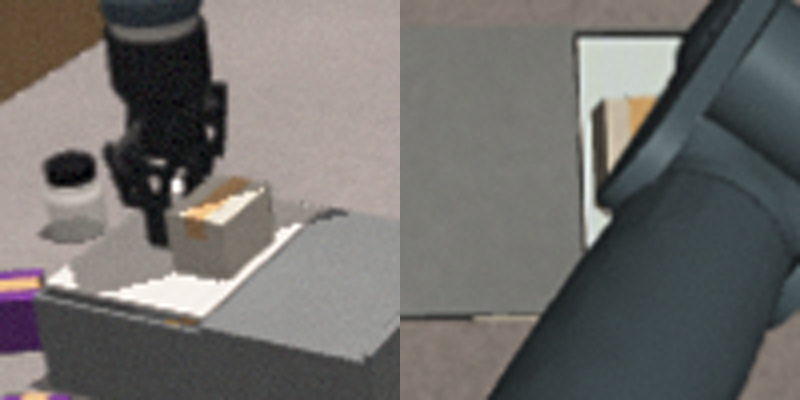

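The push is working: the carton slid upright and squared up to the case at about (221,228) in the crop. I'll continue across the edge.

>>> drive_tool --pt "0 0 0 0 0.006 0 0.045" --pt "0 0 0 0 0.012 0 0.045" --pt "0 0 0 0 0.018 0 0.045" --pt "0 0 0 0 0.024 0 0.045" --pt "0 0 0 0 0.03 0 0.045" --pt "0 0 0 0 0.036 0 0.045" --pt "0 0 0 0 0.042 0 0.045" --pt "0 0 0 0 0.048 0 0.045" --pt "0 0 0 0 0.054 0 0.045" --pt "0 0 0 0 0.06 0 0.045" --pt "0 0 0 0 0.066 0 0.045" --pt "0 0 0 0 0.072 0 0.045" --pt "0 0 0 0 0.078 0 0.045" --pt "0 0 0 0 0.084 0 0.045" --pt "0 0 0 0 0.09 0 0.045" --pt "0 0 0 0 0.096 0 0.045" --pt "0 0 0 0 0.1 0 0.045" --pt "0 0 0 0 0.1 0 0.045"

```text
time_s: 6.9
position: [554.3, -193.0, 103.3]
tool_rot: [-0.0, 0.707, 0.0, 0.707]
contact_force: [1.1, 0.5, 0.4]
width: 0.527
```

```bash
python3 - <<'E'
from h import *
plan([478,-294,150],[1,0,0])
a=vision.camera("scene")[:,:,::-1];b=vision.camera("top")[:,:,::-1]
cv2.imwrite("pics/d4.png",np.hstack([cv2.resize(a[130:230,170:270],None,fx=4,fy=4,interpolation=2),cv2.resize(b[180:280,325:425],None,fx=4,fy=4,interpolation=2)]))
E
```

```text
t 6.9 p [ 554.3 -193.   103.3] w 0.527 F [1.08 0.53 0.41] q [-0.53  0.25  1.81  0.    1.09 -0.53]
[[-0.    -0.001  1.   ]
 [ 0.     1.     0.001]
 [-1.     0.    -0.   ]]
turn deg [ 0.03 -0.   -0.01] shift m [-0.0467 -0.1009 -0.0764]
```

View pics/d4.png

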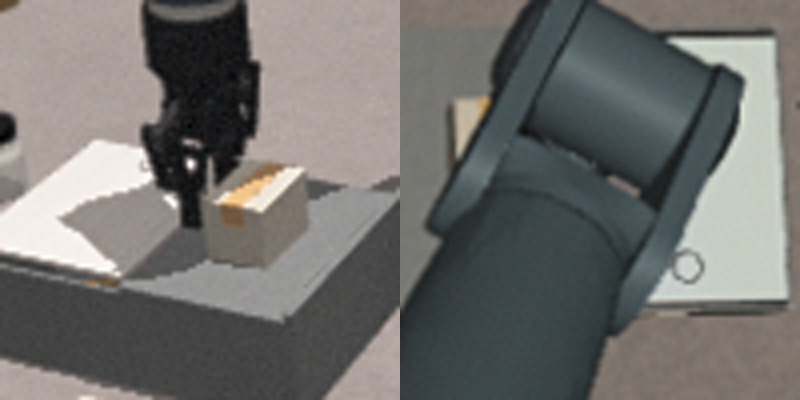

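The carton stands on the shelf, clear of the lid. I'll back off, rise, shut the fingers and move above the mark.

>>> drive_tool --pt "0 0 0 0 -0.01 0 0.045" --pt "0 0 0 0 -0.022 0 0.045" --pt "0 0 0 -0.03 -0.03 0 0.02" --pt "0 0 0 -0.06 -0.04 -0.01 0" --pt "0 0 0 -0.06 -0.07 -0.035 0" --pt "0 0 0 -0.06 -0.101 -0.06 0" --pt "0 0 0 -0.06 -0.101 -0.0765 0" --pt "0 0 0 -0.05 -0.101 -0.0765 0" --pt "0 0 0 -0.03 -0.101 -0.0765 0" --pt "0 0 0 -0.02 -0.101 -0.0765 0" --pt "0 0 0 -0.02 -0.101 -0.0765 0" --pt "0 0 0 -0.02 -0.101 -0.0765 0"

```text
time_s: 8.2
position: [478.2, -294.6, 123.2]
tool_rot: [-0.0, 0.707, 0.0, 0.707]
contact_force: [-0.5, -0.6, 0.2]
width: -0.0
```

```bash
python3 - <<'E'
from h import *
plan([478,-294,92],[1,0,0])
a=vision.camera("scene")[:,:,::-1];b=vision.camera("top")[:,:,::-1]
cv2.imwrite("pics/d5.png",np.hstack([cv2.resize(a[130:230,170:270],None,fx=4,fy=4,interpolation=2),cv2.resize(b[180:280,325:425],None,fx=4,fy=4,interpolation=2)]))
E
```

```text
t 8.2 p [ 478.2 -294.6  123.2] w -0.0 F [-0.49 -0.64  0.15] q [-0.75  0.17  1.86  0.    1.11 -0.75]
[[-0. -0.  1.]
 [ 0.  1.  0.]
 [-1.  0. -0.]]
turn deg [ 0.03 -0.01 -0.01] shift m [ 0.0312  0.0006 -0.0002]
```

View pics/d5.png

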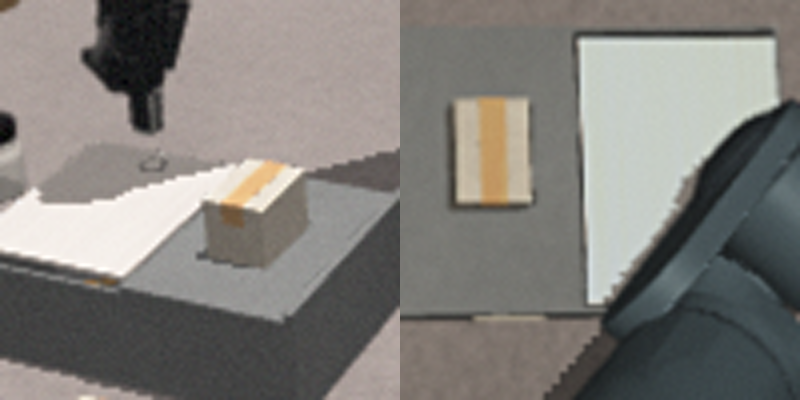

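The carton stands square in the shelf's middle (crop 490,152), with the fingertips right above the mark. Now I'll press gently.

>>> drive_tool --pt "0 0 0 0.015 0 0 0" --pt "0 0 0 0.025 0 0 0" --pt "0 0 0 0.029 0 0 0" --pt "0 0 0 0.031 0 0 0" --pt "0 0 0 0.033 0 0 0" --pt "0 0 0 0.035 0 0 0" --pt "0 0 0 0.036 0 0 0" --pt "0 0 0 0.036 0 0 0" --pt "0 0 0 0.036 0 0 0"

```text
time_s: 9.2
position: [477.7, -294.5, 87.9]
tool_rot: [0.0, 0.707, 0.0, 0.707]
contact_force: [-3.0, 3.3, 4.6]
width: 0.0
```

>>> drive_tool --pt "0 0 0 0.001 0 0 0" --pt "0 0 0 0.0015 0 0 0" --pt "0 0 0 0.0015 0 0 0"

```text
time_s: 9.5
position: [477.8, -294.6, 86.5]
tool_rot: [-0.0, 0.707, 0.0, 0.707]
contact_force: [-2.5, 1.4, 5.5]
width: -0.001
```

>>> drive_tool --pt "0 0 0 -0.01 0 0 0" --pt "0 0 0 -0.03 0 0 0" --pt "0 0 0 -0.06 0 0 0" --pt "0 0 0 -0.09 0 0 0" --pt "0 0 0 -0.12 0 0 0" --pt "0 0 0 -0.14 0 0 0" --pt "0 0 0 -0.14 0 -0.03 0" --pt "0 0 0 -0.14 0 -0.06 0" --pt "0 0 0 -0.14 0 -0.09 0" --pt "0 0 0 -0.14 0 -0.09 0" --pt "0 0 0 -0.14 0 -0.09 0" --pt "0 0 0 -0.14 0 -0.09 0" --pt "0 0 0 -0.14 0 -0.09 0"

```text
time_s: 10.8
position: [388.6, -294.7, 226.0]
tool_rot: [-0.0, 0.707, 0.0, 0.707]
contact_force: [0.1, 0.3, -0.6]
width: -0.002
```

```bash
python3 - <<'E'
from h import *
st()
a=vision.camera("scene")[:,:,::-1];b=vision.camera("top")[:,:,::-1]
cv2.imwrite("pics/s6.png",a);cv2.imwrite("pics/t6.png",b)
cv2.imwrite("pics/d6.png",np.hstack([cv2.resize(a[130:230,150:250],None,fx=4,fy=4,interpolation=2),cv2.resize(b[180:280,325:425],None,fx=4,fy=4,interpolation=2)]))
E
```

```text
t 10.8 p [ 388.6 -294.7  226. ] w -0.002 F [ 0.11  0.31 -0.64] q [-0.88 -0.14  1.97  0.    1.31 -0.88]
[[ 0.    -0.001  1.   ]
 [-0.     1.     0.001]
 [-1.    -0.     0.   ]]
```

View pics/d6.png

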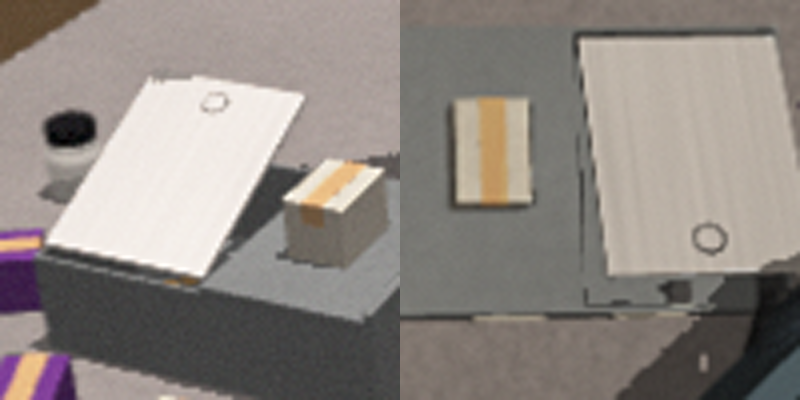

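View pics/s6.png

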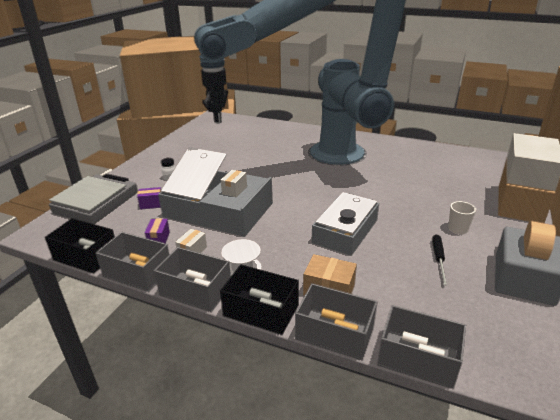

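The lid is up, with its mark at (203,156) in the scene view. The carton stands upright on the shelf at (233,182), and the small case is still shut. I'll check the numbers, then hand in.

```bash
python3 - <<'E'
from h import *
C=at("top",np.array([(454,98),(529,98),(531,204),(456,203)])/4+[324.6,179.6],139);m=C.mean(0)
print("carton in case frame",(m-[546,-225,0]).round(1))
c1,d1=ray("top",np.array([[710,238]])/1.*[.25,.25]+np.array([325-100,180])-.4)
c2,d2=ray("scene",np.array([[214,102]])/4+[149.6,129.6])
A=np.c_[d1[0],-d2[0]];s=np.linalg.lstsq(A,c2-c1,rcond=None)[0]
M=(c1+d1[0]*s[0]+c2+d2[0]*s[1])/2;print("mark",M.round(1),"angle",np.arcsin((M[2]-92)/160))
a=cv2.imread("pics/top0.png").astype(int);b=cv2.imread("pics/t6.png").astype(int)
for n,(u,v,r) in dict(reel=(219,220,12),wire=(296,147,20),brown=(214,149,22),white=(351,150,14),jar=(465,267,14),screw=(137,222,32),cup=(116,284,15),small=(225,237,30)).items():
    print(n,np.abs(a-b)[v-r:v+r,u-r:u+r].mean().round(1))
from bench import job
print(job.finish_job())
E
```

```text
carton in case frame [   4.1 -201.4  139. ]
mark [ 492.2 -295.8  153.1] angle 0.3920280462305529
reel 8.5
wire 9.1
brown 6.7
white 8.2
jar 17.0
screw 7.1
cup 7.2
small 8.9
the job is handed in; nothing more can be done
None
```

```bash
python3 - <<'E'
from h import *
C=at("top",np.array([(454,98),(529,98),(531,204),(456,203)])/4+[224.6+0,179.6],139) 
print((C.mean(0)-[546,-225,0]).round(1), px("top",[[554,-157,139]]))
a=cv2.imread("pics/t6.png");cv2.imwrite("pics/j.png",np.hstack([cv2.resize(x[245:290,440:490],None,fx=6,fy=6) for x in(cv2.imread("pics/top0.png"),a)]))
E
```

```text
the job is handed in; nothing more can be done
```

```bash
python3 - <<'E'
import cv2,numpy as np
cv2.imwrite("pics/j.png",np.hstack([cv2.resize(cv2.imread(f"pics/{x}.png")[245:290,440:490],None,fx=6,fy=6) for x in("top0","t6")]))
E
```

```text
(no output)
```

View pics/j.png

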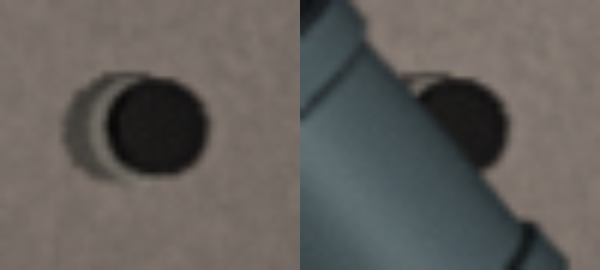

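I pushed the carton along the lid onto the fixed shelf with the half-open fingers. I then pressed the round mark with shut fingers, about 5.5 mm at 5.5 N, and withdrew upwards. The lid sprang ajar, and I handed the job in after 10.8 s on the clock.

What the last checks showed:
- **Lid:** the mark, located from both cameras, was at z 153 mm, which gives a lid angle of about 0.39 rad (over 0.25 needed).
- **Carton position:** the pictures show it upright, squared to the case and well clear of the lid. Its centre is about 65 mm past the lid edge, read from the pixel scale and the finger position.
- **Failed check:** my script's figure for the carton, y -201 mm, was wrong because I left out a crop offset. I only noticed after handing in, so I could not redo it with the calibration.
- **Small case and bystanders:** the small case is shut and the bystanders look unmoved. The picture difference at the jar was higher only because the arm partly hides it; its cap is in the same place.

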